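# Turn the spice carousel to the red jar and hold it

### The arm

A 6-joint arm with a two-finger parallel gripper is mounted at the origin on the work surface. World frame = base frame: x ahead of the robot, y to its left, z up, the work surface at z = 0. Lengths are in m, angles in rad, forces in N, time in s.
With the tool pointing down it reaches from about 0.3 to 0.875 m from the base axis. Payload 6.4 kg.
Tool frame: the origin (TCP) lies between the finger pads; the fingertips stand 19 mm ahead of it and the grasp point (between the pads) is the TCP; z points along the fingers, y is the direction in which the jaws open and shut (so a half turn about z gives the same grasp; the last joint's range is limited). The gripper opens to 85 mm and grips with 20 to 120 N. Pads are 22 mm wide; open, the fingers measure 114 mm over their backs; the gripper's body (76 mm by 85 mm) begins 54 mm behind the grasp point. The pads swing forward as they close: fully open they stand 13 mm farther back than shut.
Start: joints at [1, 0.181, 1.607, -0, 1.354, -0.206], TCP at [0.205, 0.537, 0.25] pointing down, gripper open.
Joint ranges: [-2.99, 2.99], [-0.89, 2.07], [0.3, 2.58], [-1.14, 4.28], [0, 2.63], [-3.12, 3.12]. Speed limits (rad/s): [2.57, 2.57, 3.01, 3.14, 3.14, 3.14].

### API

Orientations are given as a unit quaternion [w, x, y, z].
In Python, from bench import * gives the robot as it stands.
- The arm moves only by the tool apply_moves, never from a script. Its argument "moves" is a list that holds one entry, the list of rows, each a list of 7 numbers: the shift along the tool's x, y, z in cm, then the turn, a rotation vector about the tool's x, y, z in rad, then the opening, from 0 (shut) to 1 (fully open). A call has 1 to 8 rows; each row is the pose to reach, as a shift and turn from the pose commanded when the call began, along the tool's axes at that moment; what a row does not reach only later rows make up. A row lasts 1/10 s, in which the tool goes at most 50 mm and 8.59 degrees, less where a joint would pass 70% of its speed; a pose out of reach is approached as far as the arm can. A call with a gripper value outside its range is refused whole. The fingers move at their own pace and stop on an object; the grip force is fixed at half the most. Time passes only in rows, so rows that repeat a pose let the fingers close. It gives the time, the measured TCP pose, the force and the opening at its end, in the units of the state.
- get_obs(): the state, without advancing time (a new reading comes with each control period).
- camera(name): name is "side" or "top" or "wrist"; returns the picture (480x640x3 uint8, red, green, blue); there is no depth.
- get_calibration(name): a dict with "vertical_fov" (degrees; the focal length in pixels is half the picture's height over the tangent of half this angle, whatever the lens; pixels are square), "cx", "cy" (the principal point, pixels), "k1" (the pictures are not rectified: a ray, as slopes to the right and down, at radius r is drawn at 1 + k1 r^2 times it, then the intrinsics apply), "R" (3x3) and "t" (3): a world point X has camera coordinates R X + t. Camera axes: x right, y down, z forward; pixel columns grow to the right and rows downward; lengths in m; the calibration is good to about 2 mm. A picture is of the moment at which its call begins: read the wrist's pose just before it. get_calibration takes no time and is no camera call; for the wrist camera it gives the pose at the moment of the call.
- hand_in(): hands the job in, once; it reports no verdict.
The state is a dict: "time_s": time; "q": joint angles; "dq": joint speeds; "joint_efforts": joint torques, N m; "eef_pos": TCP position; "eef_rot": TCP orientation; "wrist_force": force on the tool from outside, world axes, zero at the start; "torque": the same for the moment, N m; "opening": opening from 0.0 (shut) to 1.0 (fully open).
Only numpy, scipy, OpenCV 4.12 (cv2) and the standard library are available. Lean on these libraries where they do the work, as an engineer would, in place of code of your own. Each camera call takes 0.05 s, during which the arm holds its last target. There are 200 camera calls.

### The job

The round spice carousel is braked by the sprung blue bar knob on top of its column. Before turning anything, pull the knob straight up to its stop to free the brake; then, with the knob, turn the carousel until the red-capped jar stands exactly at the front, in line with the white arrow on the fixed stand. Finish while still holding the knob: keep it pulled up to its stop and the carousel still, with all jars standing in their wells and the other things on the worktop left alone.

Things in the scene. Friction and masses are not known exactly. Their poses are not given: they have to be found in the camera images.
- deck (a joint): turn of the round wooden carousel deck (diameter 250 mm, top 30 mm above the worktop) about its upright axis, rad; 0 at the start whatever its yaw, positive anticlockwise seen from above, stops at -3 and +3. With the knob down a friction brake drags on it (0.3 to 0.7 N m); with the knob up it turns almost freely and stays where it is left.
- brake_knob (a joint): lift of the blue knob, m: 0 down (brake on), 0.022 at its upper stop (brake fully off). A spring pushes it down with 7 N at the bottom and 12.5 N at the stop, so that it drops back when let go; it turns with the deck and cannot turn by itself.
- knob_grip (a point): centre of the grip of the blue knob, an upright bar 64 mm long (its x axis), 20 mm thick (its y axis) and 40 mm tall (z, up); on the carousel's axis, 185 mm above the worktop when down. It is carried by a column (28 mm thick or less) below; nothing else is near it: the jar caps end 130 mm above the worktop. The bar turns with the deck.
- front_spot (a point): point fixed on the stand, 85 mm from the carousel's axis towards the white arrow and 80 mm above the worktop: here the middle of the red-capped jar must come. The white arrow (30 mm wide) lies low on the worktop, its tip 181 mm from the axis, and points outward from the axis, roughly to the robot.
- red_jar_mid (a point): middle (half-way up) of the glass jar with the red cap and red label, 48 mm diameter, 100 mm tall, about 0.16 kg; it stands loose in a ring-shaped well (12 mm high, about 2.5 mm play) on the deck, 85 mm from the axis, and rides round with the deck. At the start it is 43 to 77 degrees to one side or the other of the front.
- jar_a_mid (a point): middle of a bamboo-capped jar of the same size (48 mm diameter, 100 mm tall), loose in another well of the deck; just rides along.
- jar_b_mid (a point): middle of a bamboo-capped jar of the same size (48 mm diameter, 100 mm tall), loose in another well of the deck; just rides along.
- jar_c_mid (a point): middle of a bamboo-capped jar of the same size (48 mm diameter, 100 mm tall), loose in another well of the deck; just rides along.
- jar_d_mid (a point): middle of a bamboo-capped jar of the same size (48 mm diameter, 100 mm tall), loose in another well of the deck; just rides along.
- jar_e_mid (a point): middle of a bamboo-capped jar of the same size (48 mm diameter, 100 mm tall), loose in another well of the deck; just rides along.
- storage_jar: bystander: green glass storage jar with bamboo twist cap, 90 mm diameter, 150 mm tall; origin under its centre, left of the carousel.
- enamel_pot: bystander: small blue enamel pot, 130 mm diameter, 85 mm tall; origin under its centre, left of the carousel.
- empanada_press: bystander: yellow plastic empanada press, 124 mm disc 26 mm tall with a 75 mm handle to its -x; origin under the disc's centre, right of the carousel.
- brush_holder: bystander: stainless pastry brush holder, 84 mm diameter, 100 mm tall, brushes up to 165 mm; origin under its centre, right of the carousel.
There are look-alikes about, which are no part of the job. Leave any black look-alike of the part that bears jar_b_mid alone.

How it is judged:
By the outcome, as a careful person would: the job done as asked, in the order asked, and still so for the second after the job is handed in, while the arm keeps its last pose, push and grip.
It also fails if it takes over 29 s, if anything falls off the work surface, if the arm or the gripper's body presses on something with over 40 N, if the wrist force passes 120 N, or if a joint passes its speed limit or range.

## Working session

There is one attempt and no reset: what is moved stays moved. The work goes in short steps, Python scripts to look and compute and a tool call to move; the robot and the scene stay as the last step left them, time stands still between calls to the robot, and variables do not carry over. Pictures are saved under pics/ and viewed, about 8 in all and at most 12, crops included, and the job is handed in when it is done.

Besides the shell and the picture viewer there is one more tool, called as name(argument=value, ...) on one line, values as JSON. apply_moves: Moves the arm, as the interface text tells. Its arguments: {"type":"object","properties":{"moves":{"type":"array","items":{"type":"array","items":{"type":"array","items":{"type":"number"}}}}},"required":["moves"]}

```bash
mkdir -p pics; cat > h.py <<'E'
from bench import *
import numpy as np, cv2
def K(c):
    f=240/np.tan(np.radians(c["vertical_fov"])/2); return f
def ray(c,u,v):
    f=K(c); d=np.array([(u-c["cx"])/f,(v-c["cy"])/f]); s=d.copy()
    for _ in range(30): s=d/(1+c["k1"]*(s@s))
    R=np.array(c["R"]);t=np.array(c["t"])
    return -R.T@t, R.T@np.array([s[0],s[1],1])
def atz(c,u,v,z):
    o,d=ray(c,u,v); return o+d*(z-o[2])/d[2]
def proj(c,X):
    p=np.array(c["R"])@np.array(X)+np.array(c["t"]); s=p[:2]/p[2]; s=s*(1+c["k1"]*(s@s)); return s*K(c)+[c["cx"],c["cy"]]
def snap(n,fn):
    c=get_calibration(n); im=np.array(camera(n)); cv2.imwrite(fn,im[:,:,::-1]); return c,im
E
python3 - <<'E'
from h import *
for n in ("top","side"):
    c,im=snap(n,f"pics/{n}0.png"); print(n,c)
print(get_obs())
E
```

```text
top {'vertical_fov': 48.8951786107659, 'cx': 313.0438998284584, 'cy': 249.0296583767037, 'k1': 0.030099577696833052, 'R': array([[ 0.02366382, -0.99908565,  0.03560738],
       [-0.99443915, -0.02717996, -0.10174495],
       [ 0.10261973, -0.0330017 , -0.99417306]]), 't': array([-0.05157774,  0.51955133,  1.13329013])}
side {'vertical_fov': 53.04850921551525, 'cx': 315.8043189651396, 'cy': 235.50930360324702, 'k1': -0.12318820006283324, 'R': array([[ 0.9439056 , -0.3296069 , -0.02003784],
       [-0.17402907, -0.44496724, -0.87847484],
       [ 0.28063519,  0.83268448, -0.47736825]]), 't': array([-0.47770178,  0.22001805,  1.04663803])}
{'time_s': 0.1, 'q': array([ 9.99699290e-01,  1.81495428e-01,  1.60790989e+00,  8.32564273e-07,
        1.35381091e+00, -2.06306850e-01]), 'dq': array([-0.00124031, -0.001101  , -0.00338629, -0.00192808, -0.00184594,
        0.00096348]), 'joint_efforts': array([ 9.54536154e-04, -4.45876908e+01, -3.52242672e+01, -2.16549456e-04,
        4.03961370e-03,  1.03474733e-05]), 'eef_pos': array([0.20485919, 0.53676285, 0.24945719]), 'eef_rot': array([-3.08033857e-04,  1.81385484e-01,  9.83411738e-01, -7.51076555e-04]), 'wrist_force': array([ 0.32711788, -0.57132999, -0.12788977]), 'torque': array([-0.00697421, -0.00631954,  0.01512289]), 'opening': 0.9979237622996197}
```

View pics/top0.png

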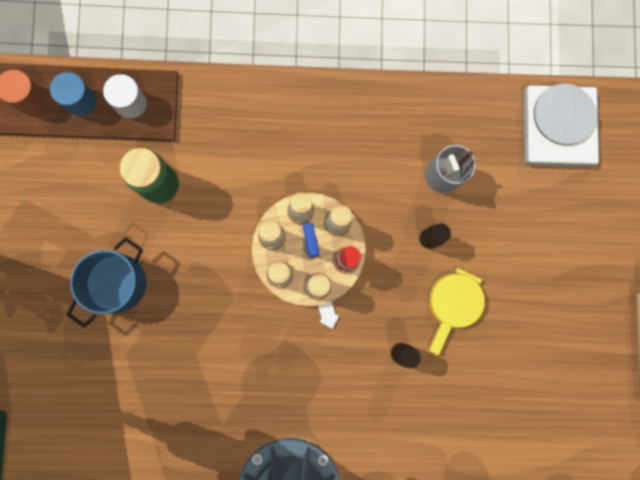

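View pics/side0.png

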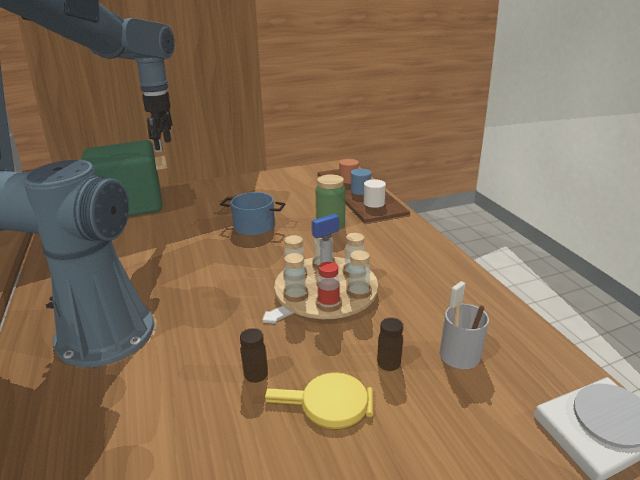

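The top view shows the blue bar at (311,240), the red cap at (349,258) and the white arrow at (328,316). The black shakers at (435,236) and (405,355), with the other objects, are bystanders. I'll measure next.

```bash
python3 - <<'E'
from h import *
im=cv2.imread("pics/top0.png"); c=get_calibration("top")
hsv=cv2.cvtColor(im,cv2.COLOR_BGR2HSV)
def comp(mask,box):
    m=np.zeros_like(mask); x0,y0,x1,y1=box; m[y0:y1,x0:x1]=mask[y0:y1,x0:x1]
    n,l,s,ce=cv2.connectedComponentsWithStats(m); i=1+np.argmax(s[1:,4]); return (l==i).astype(np.uint8),s[i],ce[i]
bl,s,ce=comp(cv2.inRange(hsv,(105,130,60),(125,255,255)),(290,210,335,270)); print("blue",s,ce)
(r)=cv2.minAreaRect(cv2.findContours(bl,0,1)[0][0]); print(r); box=cv2.boxPoints(r); P=np.array([atz(c,u,v,.2) for u,v in box]); print(P.round(3)); 
print("knob c z.2",P.mean(0))
rd,s,cr=comp(cv2.inRange(hsv,(0,170,80),(6,255,255))|cv2.inRange(hsv,(172,170,80),(180,255,255)),(330,235,370,280)); print("red",s,cr,atz(c,*cr,.125))
wh,s,cw=comp(cv2.inRange(hsv,(0,0,170),(180,60,255)),(310,295,350,335)); print("arrow",s,cw)
W=np.array([atz(c,u,v,.002)[:2] for v,u in np.argwhere(wh)]); print(W.mean(0),W.min(0),W.max(0))
big=cv2.resize(im[180:340,235:385],None,fx=4,fy=4,interpolation=cv2.INTER_CUBIC)
# project guess deck circle
for ax in (P.mean(0)[:2],):
    for z,r,col in((.03,.125,(0,255,0)),(.13,.085,(255,0,255)),(.002,.181,(255,255,0))):
        for a in np.linspace(0,6.28,200):
            p=(proj(c,[ax[0]+r*np.cos(a),ax[1]+r*np.sin(a),z])-[235,180]+.5)*4
            cv2.circle(big,(int(p[0]),int(p[1])),1,col,-1)
cv2.imwrite("pics/crop0.png",big[:600])
E
```

```text
blue [304 224  14  32 284] [310.48943662 239.72887324]
((310.3176574707031, 239.42941284179688), (32.43111038208008, 9.328010559082031), 77.47119140625)
[[ 0.548 -0.011  0.2  ]
 [ 0.553 -0.028  0.2  ]
 [ 0.493 -0.043  0.2  ]
 [ 0.489 -0.026  0.2  ]]
knob c z.2 [ 0.52089871 -0.02703421  0.2       ]
red [341 247  19  20 302] [350.15562914 256.45364238] [ 0.49763949 -0.1102189   0.125     ]
arrow [319 302  20  26 348] [327.70689655 314.59195402]
[ 0.37795866 -0.07518387] [ 0.35076481 -0.09817817] [ 0.40585368 -0.05536527]
```

View pics/crop0.png

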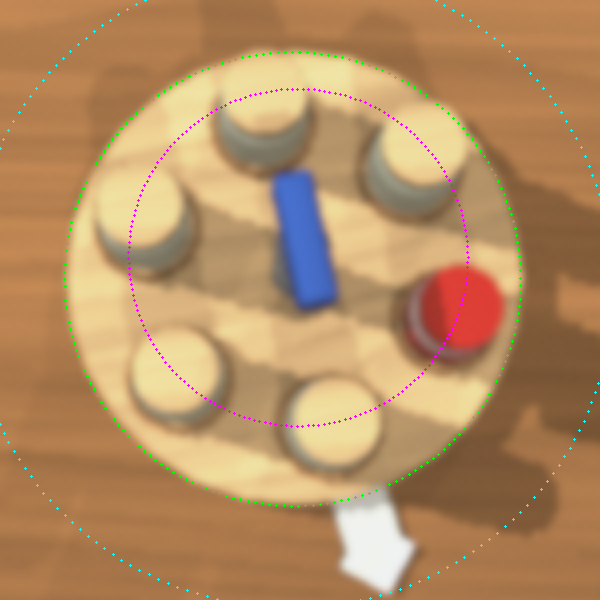

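Pictures viewed: 3. The overlay fits the deck rim. The axis is about (0.521,-0.027) and the red jar is 87 mm from it at -105.8°. The arrow points to -161.4°, so the deck needs about -56°. The bar lies at 14°. I'll move above the knob first.

apply_moves(moves=[[[-5, -4.2, 0, 0, 0, 0, 1], [-9, -7.5, 0, 0, 0, -0.1, 1], [-13, -10.8, 0, 0, 0, -0.2, 1], [-17, -14.2, 0, 0, 0, -0.3, 1], [-21, -17.5, 0, 0, 0, -0.4, 1], [-25, -20.8, 0, 0, 0, -0.5, 1], [-29, -24.2, 0, 0, 0, -0.61, 1], [-33, -27.5, 0, 0, 0, -0.61, 1]]])

```text
time_s: 0.9
eef_pos: [0.4006, 0.1875, 0.2502]
eef_rot: [0.0, -0.124, 0.992, 0.0]
wrist_force: [0.1, 0.5, 0.0]
opening: 1.002
```

```bash
cat > rel.py <<'E'
from h import *
from scipy.spatial.transform import Rotation as Ro
def rel(target,yaw):  # yaw of tool y, rad
    o=get_obs(); q=o["eef_rot"]; R=Ro.from_quat(np.r_[q[1:],q[0]])
    y=np.array([np.cos(yaw),np.sin(yaw),0]);z=np.array([0,0,-1.]);x=np.cross(y,z)
    G=Ro.from_matrix(np.c_[x,y,z])
    print(o["time_s"],o["eef_pos"].round(4),"F",o["wrist_force"].round(1),"T",o["torque"].round(2),"op",round(o["opening"],3),"q6",o["q"][5].round(2))
    print("yaw_y",np.degrees(np.arctan2(*R.as_matrix()[[1,0],1])).round(2))
    print("shift cm",(R.inv().apply(np.array(target)-o["eef_pos"])*100).round(2),"rot",(R.inv()*G).as_rotvec().round(3))
E
python3 -c "
from rel import *
rel([.521,-.027,.27],np.radians(104.1))"
```

```text
0.9 [0.4006 0.1875 0.2502] F [0.1 0.5 0. ] T [ 0.01 -0.03 -0.03] op 1.002 q6 -1.65
yaw_y 104.24
shift cm [ -6.4  -23.76  -1.98] rot [0.    0.    0.002]
```

apply_moves(moves=[[[-1.2, -4.4, -0.4, 0, 0, 0, 1], [-2.4, -8.8, -0.8, 0, 0, 0, 1], [-3.6, -13.2, -1.2, 0, 0, 0, 1], [-4.8, -17.6, -1.6, 0, 0, 0, 1], [-5.8, -21.5, -2, 0, 0, 0, 1], [-6.3, -23, -2, 0, 0, 0, 1], [-6.3, -23, -2, 0, 0, 0, 1], [-6.3, -23, -2, 0, 0, 0, 1]]])

```text
time_s: 1.7
eef_pos: [0.5165, -0.0178, 0.2696]
eef_rot: [-0.001, -0.122, 0.993, 0.001]
wrist_force: [0.7, 0.2, 0.8]
opening: 0.999
```

```bash
python3 -c "
from rel import *
rel([.521,-.027,.27],np.radians(104.1))
c,im=snap('wrist','pics/w1.png'); print(c)
im=im[:,:,::-1].copy()
for p in ([.521,-.027,.205],[.521+.0310,-.027+.0078,.205],[.521-.031,-.027-.0078,.205]):
    u=proj(c,p);print(u);cv2.circle(im,tuple(int(a) for a in u),4,(0,255,0),-1)
cv2.imwrite('pics/w1o.png',im)
"
```

```text
1.7 [ 0.5165 -0.0178  0.2696] F [0.7 0.2 0.8] T [-0.    0.02 -0.06] op 0.999 q6 -2.08
yaw_y 104.04
shift cm [-0.21 -1.   -0.05] rot [ 0.001 -0.001 -0.001]
{'vertical_fov': 68.08783376651002, 'cx': 318.0139899803129, 'cy': 237.17705231191667, 'k1': 0.021983926482026867, 'R': array([[-0.24191327,  0.97029714,  0.00119879],
       [ 0.9353866 ,  0.23288063,  0.26611749],
       [ 0.25793386,  0.06549868, -0.96393986]]), 't': array([ 0.14232249, -0.51782526,  0.2651509 ])}
[300.85453873 268.73434189]
[301.65502869 319.99962802]
[299.96614474 213.0109464 ]
```

View pics/w1o.png

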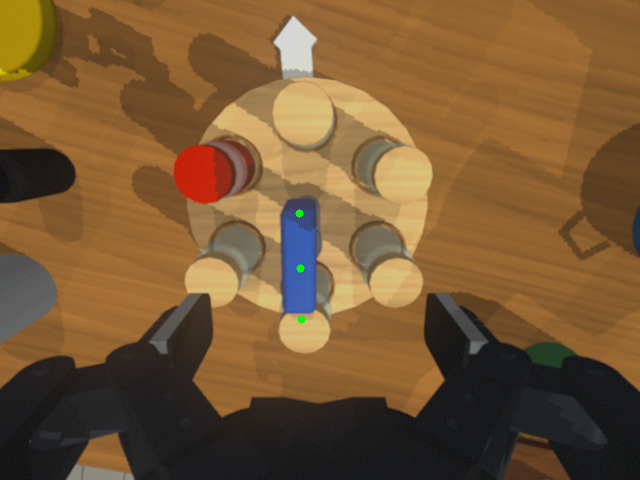

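Pictures viewed: 4. The wrist view shows the bar top centred near (299,267), against a predicted (301,269). The red cap is at (204,174) and the arrow runs from (298,78) to (293,15). I'll cross-check the angles from here.

```bash
python3 -c "
from rel import *
c={'vertical_fov': 68.08783376651002, 'cx': 318.0139899803129, 'cy': 237.17705231191667, 'k1': 0.021983926482026867}
c=get_calibration('wrist')
im=cv2.imread('pics/w1.png');h=cv2.cvtColor(im,cv2.COLOR_BGR2HSV)
m=cv2.inRange(h,(105,130,60),(125,255,255));m[:190]=0;m[325:]=0;m[:,:270]=0;m[:,330:]=0
w=cv2.inRange(h,(0,0,150),(180,50,255));w[90:]=0;w[:,:265]=0;w[:,325:]=0
W=np.array([atz(c,u,v,.003)[:2] for v,u in np.argwhere(w)])
ax=np.array([.521,-.027]);d=W.mean(0)-ax;print('arrow',len(W),W.mean(0),np.degrees(np.arctan2(d[1],d[0])),atz(c,293,15,.003))
r=np.hypot(*(W-ax).T);print('tip r',r.max(),r.min())
# arrow own axis
U,S,V=np.linalg.svd(W-W.mean(0));print('pca',np.degrees(np.arctan2(V[0,1],V[0,0])))
for z in(.125,.13):
  R=atz(c,204,174,z);d=R[:2]-ax;print('red',R,np.hypot(*d),np.degrees(np.arctan2(d[1],d[0])))
a,b=atz(c,300,313,.205),atz(c,299.5,222,.205);print('bar',a,b,(a+b)/2)
rel([.520,-.027,.187],np.radians(104.1))
"
```

```text
arrow 1746 [ 0.3734373  -0.07631841] -161.51933883390538 [ 0.34490864 -0.08529736  0.003     ]
tip r 0.18465300226226009 0.1310697785430954
pca 18.620426574112965
red [ 0.49539099 -0.11038232  0.125     ] 0.08722633180365998 -107.07316399853931
red [ 0.4945503  -0.10896712  0.13      ] 0.08612894711814482 -107.88420039566022
bar [ 0.54781714 -0.02065243  0.205     ] [ 0.49485124 -0.03344827  0.205     ] [ 0.52133419 -0.02705035  0.205     ]
1.75 [ 0.5164 -0.0173  0.2697] F [-0.7  0.1 -0.1] T [ 0.03 -0.03  0.01] op 0.999 q6 -2.08
yaw_y 104.1
shift cm [-0.12 -1.04  8.27] rot [ 0.001 -0.001 -0.   ]
```

apply_moves(moves=[[[-0.1, -1, 0, 0, 0, 0, 1], [-0.1, -1, 2, 0, 0, 0, 1], [-0.1, -1, 4, 0, 0, 0, 1], [-0.1, -1, 6, 0, 0, 0, 1], [-0.1, -1, 7.5, 0, 0, 0, 1], [-0.1, -1, 8.3, 0, 0, 0, 1], [-0.1, -1, 8.3, 0, 0, 0, 1], [-0.1, -1, 8.3, 0, 0, 0, 1]]])

```text
time_s: 2.55
eef_pos: [0.521, -0.0278, 0.188]
eef_rot: [0.0, -0.123, 0.992, -0.0]
wrist_force: [0.2, 0.3, 0.2]
opening: 1.003
```

```bash
python3 -c "
from rel import *
rel([.521,-.027,.187],np.radians(104.1))
"
```

```text
2.55 [ 0.521  -0.0278  0.188 ] F [0.2 0.3 0.2] T [-0.07 -0.    0.04] op 1.003 q6 -2.1
yaw_y 104.08
shift cm [-0.02  0.08  0.1 ] rot [-0.     0.001 -0.   ]
```

Aligned with the bar, so I'll close the gripper.

apply_moves(moves=[[[0, 0.05, 0.2, 0, 0, 0, 0.5], [0, 0.05, 0.2, 0, 0, 0, 0.1], [0, 0.05, 0.2, 0, 0, 0, 0], [0, 0.05, 0.2, 0, 0, 0, 0], [0, 0.05, 0.2, 0, 0, 0, 0], [0, 0.05, 0.2, 0, 0, 0, 0], [0, 0.05, 0.2, 0, 0, 0, 0], [0, 0.05, 0.2, 0, 0, 0, 0]]])

```text
time_s: 3.35
eef_pos: [0.5208, -0.0282, 0.1857]
eef_rot: [0.0, -0.122, 0.993, -0.001]
wrist_force: [-0.7, -5.5, 2.4]
opening: 0.226
```

```bash
python3 -c "
from rel import *
rel([.521,-.027,.209],np.radians(104.1))
"
```

```text
3.35 [ 0.5208 -0.0282  0.1857] F [-0.7 -5.5  2.4] T [-0.65  0.13  0.08] op 0.226 q6 -2.1
yaw_y 104.04
shift cm [-0.05  0.11 -2.33] rot [-0.001  0.    -0.001]
```

apply_moves(moves=[[[0, -0.1, -0.4, 0, 0, 0, 0], [0, -0.1, -0.8, 0, 0, 0, 0], [0, -0.1, -1.2, 0, 0, 0, 0], [0, -0.1, -1.6, 0, 0, 0, 0], [0, -0.1, -1.9, 0, 0, 0, 0], [0, -0.1, -2.1, 0, 0, 0, 0], [0, -0.1, -2.1, 0, 0, 0, 0], [0, -0.1, -2.1, 0, 0, 0, 0]]])

```text
time_s: 4.15
eef_pos: [0.5207, -0.0282, 0.2045]
eef_rot: [-0.0, -0.122, 0.993, 0.0]
wrist_force: [6.9, -3.1, -13.5]
opening: 0.224
```

```bash
python3 -c "
from rel import *
rel([.521,-.027,.209],np.radians(104.1))
"
```

```text
4.15 [ 0.5207 -0.0282  0.2045] F [  6.9  -3.1 -13.5] T [-0.44 -1.14  0.05] op 0.224 q6 -2.1
yaw_y 104.04
shift cm [-0.06  0.11 -0.45] rot [ 0.001 -0.    -0.001]
```

apply_moves(moves=[[[-0.1, -0.05, -0.2, 0, 0, 0, 0], [-0.1, -0.05, -0.4, 0, 0, 0, 0], [-0.1, -0.05, -0.6, 0, 0, 0, 0], [-0.1, -0.05, -0.6, 0, 0, 0, 0], [-0.1, -0.05, -0.6, 0, 0, 0, 0]]])

```text
time_s: 4.65
eef_pos: [0.5206, -0.0282, 0.2084]
eef_rot: [-0.002, -0.122, 0.993, 0.001]
wrist_force: [10.8, -3.2, -31.1]
opening: 0.223
```

```bash
python3 -c "
from rel import *
rel([.521,-.027,.209],np.radians(104.1))
"
```

```text
4.65 [ 0.5206 -0.0282  0.2084] F [ 10.8  -3.2 -31.1] T [-0.64 -1.9   0.05] op 0.223 q6 -2.1
yaw_y 104.03
shift cm [-0.07  0.11 -0.06] rot [ 0.002 -0.003 -0.001]
```

The knob is at its stop: it has risen 22.7 mm and the force is 31 N, well above the 12.5 N spring. I'll turn it clockwise gently.

apply_moves(moves=[[[-0.1, 0, 0, 0, 0, 0.02, 0], [-0.15, -0.05, 0, 0, 0, 0.06, 0], [-0.15, -0.05, 0, 0, 0, 0.12, 0], [-0.15, -0.05, 0, 0, 0, 0.19, 0], [-0.15, -0.05, 0, 0, 0, 0.26, 0], [-0.15, -0.05, 0, 0, 0, 0.32, 0], [-0.15, -0.05, 0, 0, 0, 0.36, 0], [-0.15, -0.05, 0, 0, 0, 0.38, 0]]])

```text
time_s: 5.45
eef_pos: [0.5208, -0.0286, 0.2083]
eef_rot: [-0.004, 0.068, 0.998, 0.0]
wrist_force: [2.3, -5.3, -25.4]
opening: 0.225
```

```bash
python3 -c "
from rel import *
rel([.521,-.027,.209],np.radians(49))
"
```

```text
5.45 [ 0.5208 -0.0286  0.2083] F [  2.3  -5.3 -25.4] T [-0.75 -0.91  0.01] op 0.225 q6 -1.72
yaw_y 82.18
shift cm [ 0.    0.16 -0.07] rot [-0.002 -0.007  0.579]
```

apply_moves(moves=[[[0, -0.05, 0, 0, 0, 0.02, 0], [0, -0.05, 0, 0, 0, 0.07, 0], [0, -0.05, 0, 0, 0, 0.15, 0], [0, -0.05, 0, 0, 0, 0.24, 0], [0, -0.05, 0, 0, 0, 0.33, 0], [0, -0.05, 0, 0, 0, 0.41, 0], [0, -0.05, 0, 0, 0, 0.47, 0], [0, -0.05, 0, 0, 0, 0.5, 0]]])

```text
time_s: 6.25
eef_pos: [0.5206, -0.0291, 0.2084]
eef_rot: [-0.004, 0.313, 0.95, -0.001]
wrist_force: [1.2, -5.0, -24.1]
opening: 0.222
```

apply_moves(moves=[[[0, 0, 0, 0, 0, 0.02, 0], [0, 0, 0, 0, 0, 0.03, 0], [0, 0, 0, 0, 0, 0.03, 0], [0, 0, 0, 0, 0, 0.03, 0]]])

```text
time_s: 6.65
eef_pos: [0.5206, -0.0291, 0.2083]
eef_rot: [-0.004, 0.326, 0.945, -0.001]
wrist_force: [1.4, -5.2, -25.2]
opening: 0.229
```

```bash
python3 - <<'E'
from rel import *
rel([.521,-.027,.209],np.radians(49))
c,im=snap('top','pics/t2.png'); im=im[:,:,::-1]
s,si=snap('side','pics/s2.png'); si=si[:,:,::-1].copy()
w,wi=snap('wrist','pics/w2.png'); wi=wi[:,:,::-1].copy()
h=cv2.cvtColor(wi,cv2.COLOR_BGR2HSV)
a=np.radians(-161.45); ax=np.array([.521,-.0272])
for cc,I in ((s,si),(w,wi)):
    for r,z in((.085,.13),(.085,.08),(.181,.003)):
        p=proj(cc,[ax[0]+r*np.cos(a),ax[1]+r*np.sin(a),z]); print(p)
        cv2.circle(I,tuple(int(q) for q in p),3,(0,255,0),-1)
cv2.imwrite('pics/s2o.png',np.hstack([cv2.resize(si[170:400,180:440],(390,345)),cv2.resize(wi,(400,300))[:,:].copy().__class__(shape=(345,400,3),dtype=np.uint8)*0 if False else cv2.copyMakeBorder(cv2.resize(wi,(400,300)),0,45,0,0,cv2.BORDER_CONSTANT)]))
E
```

```text
6.65 [ 0.5206 -0.0291  0.2083] F [  1.4  -5.2 -25.2] T [-0.79 -0.9  -0.02] op 0.229 q6 -1.19
yaw_y 51.89
shift cm [ 0.1   0.19 -0.07] rot [-0.004 -0.006  0.05 ]
[294.68322606 259.60952369]
[295.60333832 278.47409282]
[262.3050384  322.12467566]
[196.92727501 176.66523962]
[220.78236877 169.70989454]
[147.06987079 100.43946768]
```

View pics/s2o.png

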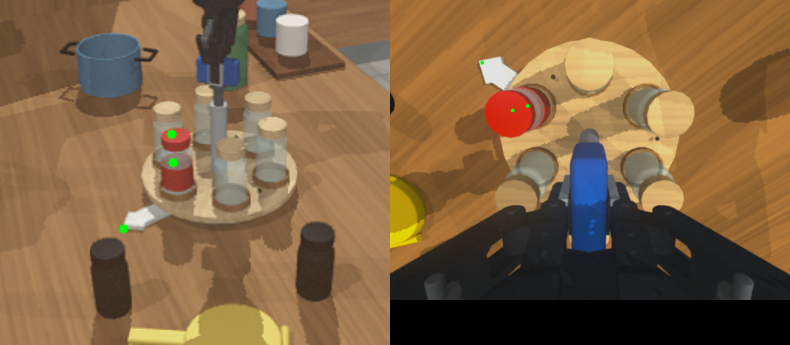

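Pictures viewed: 5. The jar is nearly at the front, at (512,113) in the right half of the composite, and all jars are standing. I'll measure what's left.

```bash
cat > meas.py <<'E'
from rel import *
ax=np.array([.521,-.0272]); AR=-161.45
def meas(tag):
    ims={n:(get_calibration(n),cv2.imread(f'pics/{n[0]}{tag}.png')) for n in('wrist','top','side')}
    out={}
    for n,(c,im) in ims.items():
        h=cv2.cvtColor(im,cv2.COLOR_BGR2HSV)
        m=(cv2.inRange(h,(0,150,60),(7,255,255))|cv2.inRange(h,(172,150,60),(180,255,255)))
        # candidate region round expected spot
        e=proj(c,[ax[0]+.085*np.cos(np.radians(AR)),ax[1]+.085*np.sin(np.radians(AR)),.1]).astype(int)
        g=np.zeros_like(m);k=70 if n=='wrist' else 45
        g[max(0,e[1]-k):e[1]+k,max(0,e[0]-k):e[0]+k]=255; m&=g
        # render-fit: silhouette of cap(z .13 top face) as function of deck angle
        best=[]
        n_,l,s,ce=cv2.connectedComponentsWithStats(m)
        for i in range(1,n_):
            if s[i,4]>30: print(n,s[i],ce[i].round(1))
        # fit: IoU of projected cylinders (cap z .108-.13? label unknown) -> use convex hull of red vs hull model
        cnt=np.vstack([np.argwhere(l==i)[:,::-1] for i in range(1,n_) if s[i,4]>60])
        cv2.imwrite(f'pics/m_{n}.png',m)
        out[n]=(c,m,cnt)
    return out
E
python3 -c "
from meas import *
meas('2')"
```

```text
wrist [205 139  52  67 465] [241.9 166.4]
wrist [ 151  145   82   75 4776] [191.1 181.4]
top [315 273  17  21 275] [322.6 282.4]
side [288 255  19  16 241] [296.9 262.7]
side [287 280  22  17 275] [297.8 288.9]
```

```bash
python3 -c "
from meas import *
W,T,S=[get_calibration(n) for n in('wrist','top','side')]
def P(c,a,z,r=.085): return proj(c,[ax[0]+r*np.cos(np.radians(a)),ax[1]+r*np.sin(np.radians(a)),z])
for a in(-165,-163,-161.45,-160,-158): print(a,'side lab',P(S,a,.075),'cap',P(S,a,.12),'top',P(T,a,.125),'wr cap top',P(W,a,.13))
c=T
# red-cap of top: top face centre; bright-only
im=cv2.imread('pics/t2.png');h=cv2.cvtColor(im,cv2.COLOR_BGR2HSV)
t=atz(T,322.6,282.4,.125);d=t[:2]-ax;print('top',t,np.hypot(*d),np.degrees(np.arctan2(d[1],d[0])))
# wrist: fit ellipse to cap top (bright red)
im=cv2.imread('pics/w2.png');h=cv2.cvtColor(im,cv2.COLOR_BGR2HSV)
m=((h[:,:,1]>180)&(h[:,:,2]>190)&((h[:,:,0]<8)|(h[:,:,0]>172))).astype(np.uint8)
m=cv2.morphologyEx(m,cv2.MORPH_OPEN,np.ones((5,5)))
n,l,s,ce=cv2.connectedComponentsWithStats(m)
for i in range(1,n): print(s[i],ce[i])
# arrow in side and top and axis check via deck green
for n,f in(('top','t2'),('side','s2')):
  im=cv2.imread(f'pics/{f}.png');h=cv2.cvtColor(im,cv2.COLOR_BGR2HSV);w=cv2.inRange(h,(0,0,165),(180,60,255));c=get_calibration(n)
  e=P(c,AR,.003,.155).astype(int);g=np.zeros_like(w);g[e[1]-20:e[1]+20,e[0]-25:e[0]+25]=255;w&=g
  X=np.array([atz(c,u,v,.003)[:2] for v,u in np.argwhere(w)]);d=X.mean(0)-ax;print(n,'arrow',len(X),np.degrees(np.arctan2(d[1],d[0])),np.hypot(*d))
a=cv2.imread('pics/t2.png')[215:335,255:385];b=cv2.imread('pics/w2.png')[70:270,90:330]
f=lambda x,k:cv2.resize(x,None,fx=k,fy=k,interpolation=cv2.INTER_CUBIC)
a=f(a,3);b=f(b,1.65)
H=max(a.shape[0],b.shape[0]);p=lambda x:cv2.copyMakeBorder(x,0,H-x.shape[0],0,0,0)
cv2.imwrite('pics/c2.png',np.hstack([p(a),p(b)]))
"
```

```text
-165 side lab [294.4020809  279.28967137] cap [293.55517744 262.46696002] top [319.25250317 284.89696079] wr cap top [201.64025674 168.90039287]
-163 side lab [295.11388331 279.8712778 ] cap [294.27979902 263.02734891] top [320.6859652  284.52298361] wr cap top [198.91628735 173.24432759]
-161.45 side lab [295.69347954 280.31283397] cap [294.86998775 263.45278273] top [321.78700502 284.19885313] wr cap top [196.92695404 176.66526275]
-160 side lab [296.25742281 280.71824856] cap [295.44435576 263.84338181] top [322.80839108 283.86876562] wr cap top [195.16311469 179.9052751 ]
-158 side lab [297.06915279 281.26468927] cap [296.27127442 264.36983016] top [324.20227642 283.37128206] wr cap top [192.88555655 184.43226997]
top [ 0.44404861 -0.05579062  0.125     ] 0.08209104618837859 -159.61788813001075
[ 152  146   74   74 4310] [188.70603248 182.19118329]
top arrow 149 -165.44562156895728 0.17188157988807187
side arrow 198 -164.50824729265594 0.1497837893433654
```

View pics/c2.png

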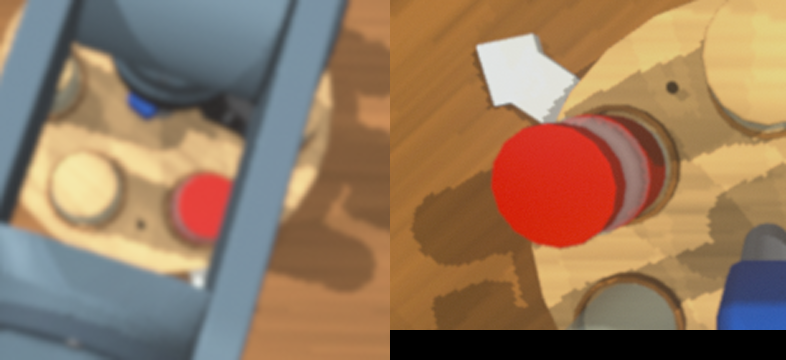

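```bash
python3 -c "
from meas import *
c=get_calibration('wrist')
f=lambda x,y:(90+(x-390)/1.65-.2,70+y/1.65-.2)
tip,w1,w2=[atz(c,*f(*p),.003)[:2] for p in((476,44),(533,34),(495,106))]
red=atz(c,188.7,182.2,.13)[:2]
ang=lambda d:np.degrees(np.arctan2(d[1],d[0]))
print(tip,np.hypot(*(tip-ax)),ang(tip-ax),'arrow dir',ang(tip-(w1+w2)/2)); print(red,np.hypot(*(red-ax)),ang(red-ax))
# offset that brings tip to known tip (radius .181 at AR)
k=ax+.181*np.array([np.cos(np.radians(AR)),np.sin(np.radians(AR))]); print('off',tip-k)
r=red-(tip-k);print(ang(r-ax),np.hypot(*(r-ax)))
# six caps in first top image
im=cv2.imread('pics/top0.png');T=get_calibration('top')
for x,y in((264,102),(425,142),(462,307),(335,418),(179,365),(141,205)):
  p=atz(T,235+x/4-.4,180+y/4-.4,.13)[:2]-ax;print(ang(p).round(1),np.hypot(*p).round(4))
"
```

```text
[ 0.34445521 -0.08595771] 0.18606593180577005 -161.59150445486208 arrow dir -163.83822116394524
[ 0.43982345 -0.06003074] 0.08756420201001446 -157.97980343748378
off [-0.00494839 -0.0011758 ]
-157.44856015960602 0.0825394883537067
14.1 0.0799
-46.3 0.0861
-106.0 0.0857
-166.1 0.0832
134.0 0.0811
73.7 0.0831
```

All six caps fit a 60° pattern, which puts the red jar's start at -106.1°. The total turn is therefore -55.3°, with about 0.055 rad left.

apply_moves(moves=[[[0, 0, 0, 0, 0, 0.01, 0], [0, 0, 0, 0, 0, 0.03, 0], [0, 0, 0, 0, 0, 0.045, 0], [0, 0, 0, 0, 0, 0.055, 0], [0, 0, 0, 0, 0, 0.055, 0], [0, 0, 0, 0, 0, 0.055, 0]]])

```text
time_s: 7.4
eef_pos: [0.5206, -0.0291, 0.2084]
eef_rot: [-0.004, 0.352, 0.936, -0.001]
wrist_force: [1.5, -5.4, -24.7]
opening: 0.226
```

```bash
python3 - <<'E'
from meas import *
rel([.521,-.027,.209],np.radians(48.7))
ang=lambda d:np.degrees(np.arctan2(d[1],d[0]))
w,wi=snap('wrist','pics/w3.png'); wi=wi[:,:,::-1].copy()
h=cv2.cvtColor(wi,cv2.COLOR_BGR2HSV)
m=((h[:,:,1]>180)&(h[:,:,2]>190)&((h[:,:,0]<8)|(h[:,:,0]>172))).astype(np.uint8)
m=cv2.morphologyEx(m,cv2.MORPH_OPEN,np.ones((5,5)))
n,l,s,ce=cv2.connectedComponentsWithStats(m)
i=1+np.argmax(s[1:,4]); red=atz(w,*ce[i],.13)[:2]; print(ce[i],ang(red-ax),np.hypot(*(red-ax)))
P=lambda a,r,z:tuple(int(q) for q in proj(w,[ax[0]+r*np.cos(a),ax[1]+r*np.sin(a),z]))
for a in np.linspace(0,2*np.pi,150): cv2.circle(wi,P(a,.125,.03),1,(0,255,0),-1)
for a in np.radians(AR+60*np.arange(6)): cv2.circle(wi,P(a,.085,.13),3,(255,0,255),-1)
cv2.line(wi,P(np.radians(AR),.12,.003),P(np.radians(AR),.181,.003),(0,0,255),1)
cv2.imwrite('pics/w3o.png',wi)
s,si=snap('side','pics/s3.png')
E
```

```text
7.4 [ 0.5206 -0.0291  0.2084] F [  1.5  -5.4 -24.7] T [-0.75 -1.01  0.01] op 0.226 q6 -1.13
yaw_y 48.73
shift cm [ 0.11  0.19 -0.06] rot [-0.004 -0.006  0.001]
[188.76255814 182.21139535] -161.03059908188854 0.08749333756786562
```

View pics/w3o.png

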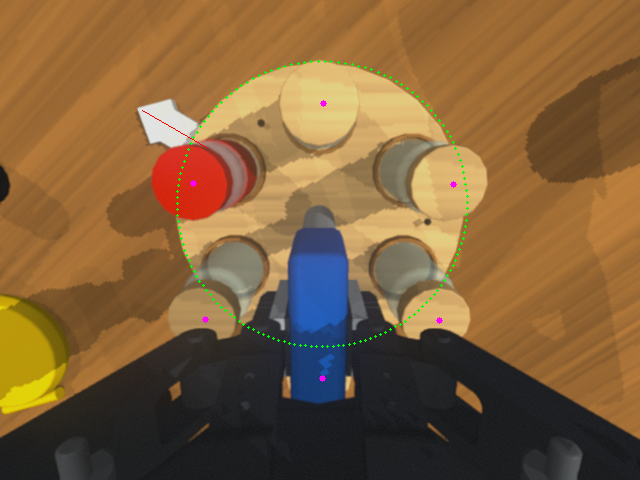

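Pictures viewed: 7. The rim overlay fits. The red cap at (189,182), the other caps and the arrow tip at (137,107) share the same small shift of about (-4,-2) px from the prediction, so no rotation error is visible. The knob is still at its stop (z 0.2084, 25 N) and every jar stands in its well. Handing in.

```bash
python3 -c "
from bench import *
o=get_obs();print(o['time_s'],o['wrist_force'],abs(o['dq']).max());print(hand_in())"
```

```text
7.5 [  0.93095044  -5.3188144  -25.95879026] 0.002197516534770802
the job is handed in; nothing more can be done
None
```

I gripped the blue knob, pulled it straight up to its stop, then turned the carousel about 55.3° clockwise until the red-capped jar stood in line with the white arrow. I handed in at 7.5 s, still holding the knob up.

**Knob:** it rose 22.7 mm against the stated 22 mm. The pull is about 25 N, roughly twice the spring's 12.5 N, so it is resting on its stop. The joints were still at hand-in.

**Alignment:** the last wrist picture put the red jar at -161.0° and the arrow at -161.45°. I think the remaining error is about half a degree. The jars and the arrow tip were all offset by about 4 px from the prediction, which looks like calibration shift rather than a turn.

**Jars and bystanders:** every jar that the last picture shows was in its well. The rear jar was hidden behind the knob and gripper in that view. I never touched the bystanders or the black look-alikes.

**Checks that disagreed:**
- The top camera's view of the red cap was partly blocked by the arm, so I discounted its reading from before the final correction.
- The side camera read about 2–3° differently from the others at that point. It is insensitive to this angle, so I discounted it too. I took a final side picture but did not examine it.

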